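# Clamp the screw jar in the bench vice and twist off its tight cap

## Task

The jar of screws stands loose between the jaws of the little bench vice: slide the movable jaw up tight so that the jar is braced, then twist the tight cap anticlockwise and stop turning once it comes free. Lift the cap straight up and finish still holding it level, two to three centimetres above where it sat, centred over the jar, with the jar still standing clamped in the vice; leave the other things on the bench alone.

Things in the scene. Friction and masses are not known exactly. Their poses are not given: they have to be found in the camera images.
- vise: Small quick-slide bench vice screwed to the bench: dark steel bed 84 mm wide (its x), 230 mm long (y from -175 to +55 mm), 18 mm thick; fixed upright grey jaw at its +y end, 78 mm wide, inner face at y = +28 mm, top at z = 68 mm. Origin on the bench surface, below the centre of the jar as it will stand when clamped; z up.
- jaw (a joint): How far the movable jaw is open, m. 0 = its face just touches the jar pressed squarely on the fixed jaw; starts 0.03 to 0.045; pushing it along the vice's +y lowers it. Stiff slide: about 12 N to move, stays where left. Its plate is 78 mm wide, 12 mm thick, top 65 mm above the bench.
- jaw_post (a point): Middle of the top of the steel post that moves the jaw: upright block 16 mm (vice x) by 24 mm (vice y), top 75 mm above the bench, free-standing for its top 46 mm, at vice y = -78 mm minus the joint value; 26 mm of space between it and the jaw plate. Axes parallel to the vice's.
- jar: Square clear glass jar of brass and steel screws, 56 by 56 mm, 58 mm high to the shoulder, loose, about 0.35 kg, on the vice bed (18 mm above the bench). Origin: centre of its underside, z up. At the start its x axis is within 0.1 rad of the vice's x; clamping squares it up and pushes it against the fixed jaw. Unclamped it turns with the cap.
- cap: Round ribbed aluminium twist-off cap, 52 mm across, 25 mm high, 40 g. Origin: centre of its underside, z up, 60 mm above the jar's origin when on. Two lugs inside, on its +x and -x, hook under the jar's collar; turning takes 0.2 to 0.4 N m. Starts with its x axis -0.1 to +0.25 rad (anticlockwise positive, from above) from the jar's x axis; clockwise it meets a stop.
- cap_pip (a point): Small raised pip on the cap's top, 17.5 mm from its axis along the cap's +x; axes as the cap's. With the pip turned anticlockwise to about 1.1 rad (63 degrees) from the jar's +x the lugs are clear: a sprung gasket pushes the cap up by 2 to 3 mm and it lifts straight off. Beyond about 95 degrees is turned too far.
- board: Bystander: green circuit board 75 by 110 mm lying on the bench. Origin: centre of its underside.
- spool: Bystander: solder spool standing on its flange, 60 mm across, 42 mm high. Origin: centre of its underside.
- cell: Bystander: flat silver battery cell 50 by 60 mm, 8 mm thick. Origin: centre of its underside.
- driver: Bystander: screwdriver 170 mm long lying on the bench, along its own x. Origin: middle of its underside.
There are look-alikes about, which are no part of the job. Of the things that look like the vise, the middle-sized one is meant.

How it is judged:
On the way, in this order (a step that is already met when the one before it is completed fails the run):
1. the movable jaw is shut against the jar, which stands square between the jaws with its cap still locked on (value of joint jaw below 0.0015 m and y of jar in the frame of vise above -0.0015 m and angle between the x axis of jar and the x axis of vise, either way round below 0.06 rad and z of cap in the frame of jar below 0.064 m and angle between the x axis of cap and the x axis of jar, either way round below 0.6 rad), for 0.3 s.
2. with the jar clamped, the cap has been turned anticlockwise most of the way while still down on the neck (value of joint jaw below 0.0025 m and y of cap_pip in the frame of jar above 0.0128 m and x of cap_pip in the frame of jar above -0.002 m and z of cap in the frame of jar below 0.067 m), for 0.05 s.
At the end, for the whole second after the job is handed in: The fingers hold the cap (more than 1 N) at rest, level within 10 degrees, 12 to 45 mm above where it sat, within 12 mm of centred over the jar and not touching it; the jar stands on the vice bed, upright and square, with the jaw still shut against it (within 2.5 mm) (z of cap in the frame of jar between 0.072 and 0.105 m and horizontal distance between cap and jar below 0.012 m and angle between cap's own z axis and vertical below 0.17 rad and contact force between the fingers and cap above 1 N and contact force between cap and jar below 0.1 N and linear speed of cap below 0.03 m/s and value of joint jaw below 0.0025 m and angle between jar's own z axis and vertical below 0.06 rad and z of jar in the frame of vise below 0.021 m and angle between the x axis of jar and the x axis of vise, either way round below 0.08 rad and x of jar in the frame of vise between -0.025 and 0.025 m); the arm keeps its last pose, push and grip.
It fails at once if the jar is pulled up off the vice bed by more than 6 mm (z of jar in the frame of vise above 0.024 m).
It fails at once if the cap is turned on more than about 100 degrees from the jar's x axis, far past where it comes free (x of cap_pip in the frame of jar below -0.003 m).
It fails at once if a bystander is shoved more than 20 mm (distance of any of board, spool, cell, driver from where it was at the start of the episode above 0.02 m).
It also fails if it takes over 58 s, if anything falls off the work surface, if the arm or the gripper's body presses on something with over 40 N, if the wrist force passes 120 N, or if a joint passes its speed limit or range.

## Robot

A 6-joint arm with a two-finger parallel gripper is mounted at the origin on the work surface. World frame = base frame: x ahead of the robot, y to its left, z up, the work surface at z = 0. Lengths are in m, angles in rad, forces in N, time in s.
With the tool pointing down it reaches from about 0.375 to 0.975 m from the base axis. Payload 3.8 kg.
Tool frame: the origin (TCP) lies on the mounting face of the last link; the fingertips stand 173 mm ahead of it and the grasp point (between the pads) lies 155 mm ahead of it (bot.hold_point_z is the distance from the TCP to the grasp point, in m); z points along the fingers, y is the line along which they close (so a half turn about z gives the same grasp; the last joint's range is limited). The gripper opens to 85 mm and grips with 20 to 120 N. Pads are 22 mm wide; open, the fingers measure 114 mm over their backs; the gripper's body (76 mm by 85 mm) begins 54 mm behind the grasp point. The pads swing forward as they close: fully open they stand 13 mm farther back than shut.
Start: joints at [-1.35, 0.264, 1.604, -0, 1.274, -0.037], TCP at [0.172, -0.653, 0.405] pointing down, gripper open.
Joint ranges: [-2.63, 2.63], [-0.94, 2.18], [0.31, 2.57], [-1.31, 4.45], [0, 2.66], [-2.55, 2.55]. Speed limits (rad/s): [2.57, 2.57, 3.14, 3.14, 3.14, 3.14].

## Interface

Orientations are given as a rotation vector (axis times angle).
In Python, from workcell import bot, optics gives the robot as it stands.
- The arm moves only by the shell command python3 -m jog 'ROWS' [OPENING] [FORCE]. ROWS is JSON, a list of rows, each an object of numbers: "dx", "dy", "dz": the shift along the tool's x, y, z in mm; "ax", "ay", "az": the turn, a rotation vector about the tool's x, y, z in degrees. A call has 1 to 20 rows; each row shifts and turns the commanded pose from where the row before left it, along the tool's axes as they then stand; what a row does not reach is not made up. A row lasts 1/12 s, in which the tool goes at most 41.7 mm and 7.16 degrees, less where a joint would pass 70% of its speed; a pose out of reach is approached as far as the arm can. A call with a gripper value outside its range is refused whole. OPENING is the opening, from 0 (shut) to 1 (fully open), set as the call begins (- or left out, the last holds). The fingers move at their own pace and stop on an object; FORCE is the grip in N (left out, the last holds). Time passes only in rows, so rows that do not move let the fingers close. It gives the time, the measured TCP pose, the force, the opening and the grip force at its end, in the units of the state.
- bot.read_state(): the state, without advancing time (a new reading comes with each control period).
- optics.read_camera(name): name is "scene" or "top" or "wrist"; returns a dict with "img" (400x640x3 uint8, red, green, blue), "vertical_fov" (degrees; the focal length in pixels is half the picture's height over the tangent of half this angle, whatever the lens; pixels are square), "cx", "cy" (the principal point, pixels), "R" (3x3) and "t" (3): a world point X has camera coordinates R X + t; the wrist camera has in their place "tool_from_camera" (4x4, takes a point from camera to tool coordinates, whose origin is the TCP and whose axes are the flange's). Camera axes: x right, y down, z forward; pixel columns grow to the right and rows downward; lengths in m; the calibration is good to about 2 mm. A picture is of the moment at which its call begins: read the wrist's pose just before it. There is no depth.
- bot.finish_job(): hands the job in; it is judged then, once.
The state is a dict: "time": time; "q": joint angles; "joint_vel": joint speeds; "joint_torque": joint torques, N m; "tool_pos": TCP position; "tcp_rot": TCP orientation; "wrist_force": force on the tool from outside, world axes, zero at the start; "torque": the same for the moment, N m; "width": opening from 0.0 (shut) to 1.0 (fully open); "grip_force": force on a finger pad.
Only numpy, scipy, OpenCV 4.12 (cv2) and the standard library are available. Lean on these libraries where they do the work, as an engineer would, in place of code of your own. Each camera call takes 0.05 s, during which the arm holds its last target. There are 200 camera calls.

## Working session

There is one attempt and no reset: what is moved stays moved. The work goes in short steps, Python scripts to look and compute and a shell command to move; the robot and the scene stay as the last step left them, time stands still between calls to the robot, and variables do not carry over. Pictures are saved under pics/ and viewed, at most 12 in all, crops included, and the job is handed in when it is done.

```bash
mkdir -p pics; cat > h.py <<'E'
import numpy as np, cv2, json
from scipy.spatial.transform import Rotation as Ro
from workcell import bot, optics
def cam(name):
    s=bot.read_state(); c=optics.read_camera(name)
    f=200/np.tan(np.radians(c["vertical_fov"])/2)
    if name=="wrist":
        T=np.eye(4);T[:3,:3]=Ro.from_rotvec(s["tcp_rot"]).as_matrix();T[:3,3]=s["tool_pos"]
        W=np.linalg.inv(T@np.array(c["tool_from_camera"]));R,t=W[:3,:3],W[:3,3]
    else: R,t=np.array(c["R"]),np.array(c["t"])
    K=np.array([[f,0,c["cx"]],[0,f,c["cy"]],[0,0,1]])
    return c["img"],K,R,t,{k:v for k,v in c.items() if k not in("img",)}
def snap(name,fn):
    img,K,R,t,c=cam(name); cv2.imwrite("pics/%s.png"%fn,img[:,:,::-1]); np.savez("pics/%s.npz"%fn,K=K,R=R,t=t,img=img)
    return c
def ld(fn): d=np.load("pics/%s.npz"%fn); return d["K"],d["R"],d["t"]
def onz(fn,uv,z):
    K,R,t=ld(fn); d=R.T@np.linalg.inv(K)@np.array([uv[0],uv[1],1.]); o=-R.T@t
    return o+d*(z-o[2])/d[2]
def tri(a,ua,b,ub):
    A=[]
    for fn,uv in((a,ua),(b,ub)):
        K,R,t=ld(fn);P=K@np.c_[R,t]; A+=[uv[0]*P[2]-P[0],uv[1]*P[2]-P[1]]
    A=np.array(A); return np.linalg.lstsq(A[:,:3],-A[:,3],rcond=None)[0]
def proj(fn,X):
    K,R,t=ld(fn);p=K@(R@np.asarray(X)+t);return p[:2]/p[2]
E
python3 - <<'E'
from h import *
for n in("top","scene"):print(snap(n,n+"0"))
print(bot.read_state())
E
```

```text
{'vertical_fov': 56.03432762852896, 'cx': 324.79953830449125, 'cy': 200.17115871105275, 'R': array([[-0.02880234, -0.99937286,  0.02059872],
       [-0.98862196,  0.02543671, -0.14825518],
       [ 0.14763824, -0.02463445, -0.98873459]]), 't': array([0.03051071, 0.5381031 , 0.83735206])}
{'vertical_fov': 55.92256689099909, 'cx': 324.3626772821524, 'cy': 206.68171507242303, 'R': array([[ 0.3261051 ,  0.94523259,  0.01381355],
       [ 0.60294272, -0.19671638, -0.77315117],
       [-0.72809034,  0.26045732, -0.63407133]]), 't': array([-0.18914155, -0.23851398,  1.15764249])}
{'time': 0.1, 'q': array([-1.34989687e+00,  2.64678086e-01,  1.60522262e+00,  3.85716234e-05,
        1.27367351e+00, -3.69274997e-02]), 'joint_vel': array([-0.00181623, -0.00073964, -0.00517323,  0.0008128 ,  0.00134982,
       -0.00107027]), 'joint_torque': array([-1.83358361e-04, -5.16707683e+01, -3.68588698e+01, -3.89273441e-05,
        6.33580945e-03,  2.01539564e-05]), 'tool_pos': array([ 0.17203251, -0.65240098,  0.40349398]), 'tcp_rot': array([-3.11356633e+00, -4.03601090e-01,  2.28099808e-04]), 'wrist_force': array([-0.04299011, -0.09904499, -0.13441677]), 'torque': array([0.06375643, 0.00770554, 0.01773585]), 'grip_force': 0.0, 'width': 0.9985467320565644}
```

View pics/top0.png

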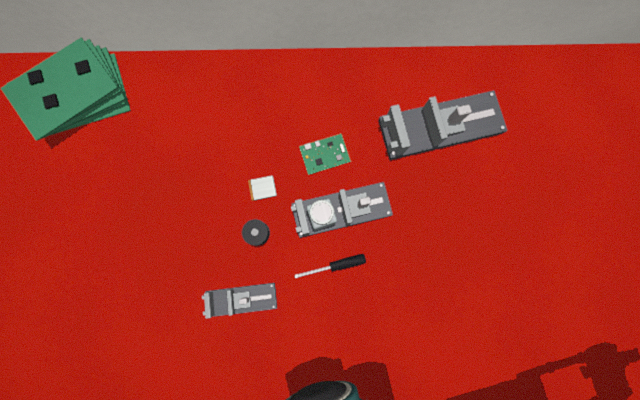

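View pics/scene0.png

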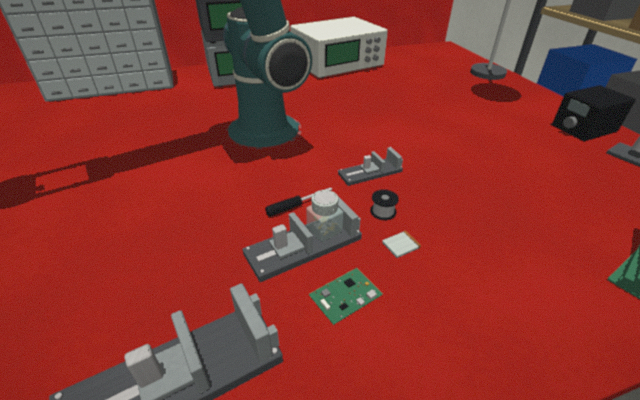

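The top view shows the middle-sized vice at about (340,210), with the cap at (322,212), the post top at about (365,202), and the fixed jaw at (298,218). In the scene view the cap top is at about (325,197) and the post top at (280,230). The bystanders are close by: spool (255,233), cell (262,188), board (325,153) and driver (330,266).

```bash
python3 - <<'E'
from h import *
print("cap",onz("top0",(322,212),.103), tri("top0",(322,211),"scene0",(325,197)))
print("post",onz("top0",(365,202),.075), tri("top0",(365,202),"scene0",(280,229)))
print("fix",onz("top0",(298,218),.068))
for n,u in(("spool",(255,233)),("cell",(262,188)),("drv",(330,266)),("board",(325,153))):print(n,onz("top0",u,.02))
print("bed corners",[onz("top0",u,.018) for u in((384,184),(391,214),(302,236),(293,203))])
print(snap("wrist","w0"))
E
```

```text
cap [0.50371041 0.02416711 0.103     ] [0.50594939 0.02469668 0.10403189]
post [ 0.52701484 -0.07330995  0.075     ] [ 0.52836177 -0.07306217  0.06772976]
fix [0.49572804 0.07767278 0.068     ]
spool [0.46802486 0.18138171 0.02      ]
cell [0.57495734 0.16456855 0.02      ]
drv [0.38658282 0.00769425 0.02      ]
board [0.65766716 0.01149988 0.02      ]
bed corners [array([ 0.57779723, -0.1288575 ,  0.018     ]), array([ 0.50454635, -0.14181792,  0.018     ]), array([0.45806376, 0.07144047, 0.018     ]), array([0.53712096, 0.09132268, 0.018     ])]
{'vertical_fov': 61.519417450879935, 'cx': 314.05041115928606, 'cy': 194.0431518154769, 'tool_from_camera': array([[ 3.68916715e-04, -9.64875883e-01, -2.62705909e-01,
         6.56537853e-02],
       [ 9.99999231e-01,  6.67046596e-04, -1.04565879e-03,
        -1.19448495e-03],
       [ 1.18416803e-03, -2.62705321e-01,  9.64875387e-01,
         3.07242528e-02],
       [ 0.00000000e+00,  0.00000000e+00,  0.00000000e+00,
         1.00000000e+00]])}
```

```bash
python3 -m jog '[{"dx":24.6,"dy":-26.2},{"dx":24.6,"dy":-26.2},{"dx":24.6,"dy":-26.2},{"dx":24.6,"dy":-26.2},{"dx":24.6,"dy":-26.2},{"dx":24.6,"dy":-26.2},{"dx":24.6,"dy":-26.2},{"dx":24.6,"dy":-26.2},{"dx":24.6,"dy":-26.2},{"dx":24.6,"dy":-26.2},{"dx":24.6,"dy":-26.2},{"dx":24.6,"dy":-26.2},{"dx":24.6,"dy":-26.2},{"dx":24.6,"dy":-26.2},{"dx":24.6,"dy":-26.2},{"dx":24.6,"dy":-26.2},{"dx":24.6,"dy":-26.2},{"dx":24.6,"dy":-26.2},{"dx":24.6,"dy":-26.2},{"dx":24.6,"dy":-26.2}]'
python3 -m jog '[{"az":-6.65},{"az":-6.65},{"az":-6.65},{"az":-6.65},{"az":-6.65},{"az":-6.65},{"az":-6.65},{"az":-6.65},{"az":-6.65},{"az":-6.65},{"az":-6.65},{"az":-6.65},{"az":-6.65},{},{},{}]'
python3 - <<'E'
from h import *
snap("wrist","w1")
im=cv2.imread("pics/w1.png"); cv2.imwrite("pics/w1b.png",cv2.resize(im[:,80:560],(720,600),interpolation=cv2.INTER_CUBIC))
E
```

```text
invalid input
invalid input
```

View pics/w1b.png

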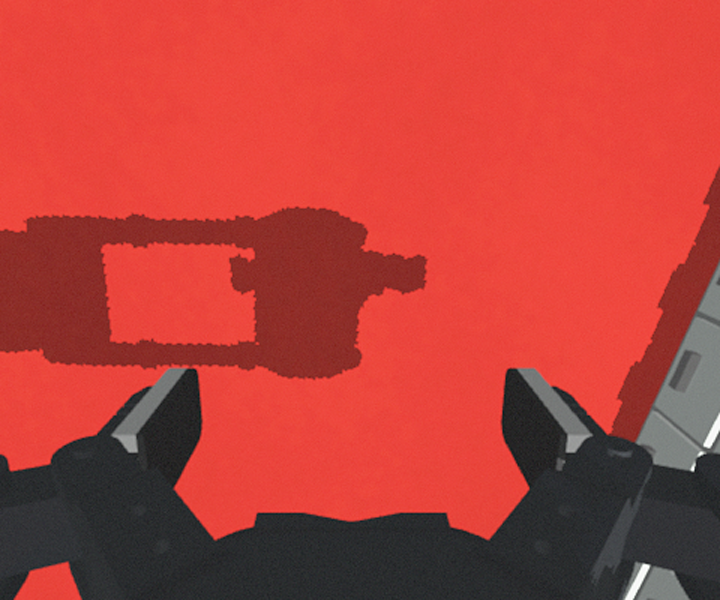

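The jog was refused, so the picture only shows empty bench at the start pose, with the fingers at the bottom. I'll check the row format next.

```bash
python3 -m jog '[{"dx":24.6,"dy":-26.2,"dz":0,"ax":0,"ay":0,"az":0}]' || true; python3 -m jog '[{"dx":24.6,"dy":-26.2}]' -; python3 -m jog '[{"dx":24.6,"dy":-26.2}]' 1 40; python3 -m jog 2>&1 | head
```

```text
time: 0.28
tool_pos: [0.1871, -0.6242, 0.4037]
tcp_rot: [3.114, 0.398, -0.003]
wrist_force: [0.9, 0.4, -0.0]
width: 1.0
grip_force: 0.0
invalid inputinvalid input
invalid input
```

All six keys are required in every row.

```bash
python3 -m jog '[{"dx":26,"dy":-27.5,"dz":0,"ax":0,"ay":0,"az":0},{"dx":26,"dy":-27.5,"dz":0,"ax":0,"ay":0,"az":0},{"dx":26,"dy":-27.5,"dz":0,"ax":0,"ay":0,"az":0},{"dx":26,"dy":-27.5,"dz":0,"ax":0,"ay":0,"az":0},{"dx":26,"dy":-27.5,"dz":0,"ax":0,"ay":0,"az":0},{"dx":26,"dy":-27.5,"dz":0,"ax":0,"ay":0,"az":0},{"dx":26,"dy":-27.5,"dz":0,"ax":0,"ay":0,"az":0},{"dx":26,"dy":-27.5,"dz":0,"ax":0,"ay":0,"az":0},{"dx":26,"dy":-27.5,"dz":0,"ax":0,"ay":0,"az":0},{"dx":26,"dy":-27.5,"dz":0,"ax":0,"ay":0,"az":0},{"dx":26,"dy":-27.5,"dz":0,"ax":0,"ay":0,"az":0},{"dx":26,"dy":-27.5,"dz":0,"ax":0,"ay":0,"az":0},{"dx":26,"dy":-27.5,"dz":0,"ax":0,"ay":0,"az":0},{"dx":26,"dy":-27.5,"dz":0,"ax":0,"ay":0,"az":0},{"dx":26,"dy":-27.5,"dz":0,"ax":0,"ay":0,"az":0},{"dx":26,"dy":-27.5,"dz":0,"ax":0,"ay":0,"az":0},{"dx":26,"dy":-27.5,"dz":0,"ax":0,"ay":0,"az":0},{"dx":26,"dy":-27.5,"dz":0,"ax":0,"ay":0,"az":0},{"dx":0,"dy":0,"dz":0,"ax":0,"ay":0,"az":0}]'
python3 -m jog '[{"dx":0,"dy":0,"dz":0,"ax":0,"ay":0,"az":-6.65},{"dx":0,"dy":0,"dz":0,"ax":0,"ay":0,"az":-6.65},{"dx":0,"dy":0,"dz":0,"ax":0,"ay":0,"az":-6.65},{"dx":0,"dy":0,"dz":0,"ax":0,"ay":0,"az":-6.65},{"dx":0,"dy":0,"dz":0,"ax":0,"ay":0,"az":-6.65},{"dx":0,"dy":0,"dz":0,"ax":0,"ay":0,"az":-6.65},{"dx":0,"dy":0,"dz":0,"ax":0,"ay":0,"az":-6.65},{"dx":0,"dy":0,"dz":0,"ax":0,"ay":0,"az":-6.65},{"dx":0,"dy":0,"dz":0,"ax":0,"ay":0,"az":-6.65},{"dx":0,"dy":0,"dz":0,"ax":0,"ay":0,"az":-6.65},{"dx":0,"dy":0,"dz":0,"ax":0,"ay":0,"az":-6.65},{"dx":0,"dy":0,"dz":0,"ax":0,"ay":0,"az":-6.65},{"dx":0,"dy":0,"dz":0,"ax":0,"ay":0,"az":-6.65},{"dx":0,"dy":0,"dz":0,"ax":0,"ay":0,"az":0},{"dx":0,"dy":0,"dz":0,"ax":0,"ay":0,"az":0}]'
python3 - <<'E'
from h import *
snap("wrist","w1")
im=cv2.imread("pics/w1.png"); cv2.imwrite("pics/w1c.png",cv2.resize(im[:,80:560],(720,600),interpolation=cv2.INTER_CUBIC))
E
```

```text
time: 1.87
tool_pos: [0.5176, -0.0183, 0.4048]
tcp_rot: [-3.112, -0.411, -0.004]
wrist_force: [-0.5, 0.1, 0.3]
width: 1.004
grip_force: 0.0
time: 3.12
tool_pos: [0.5153, -0.0234, 0.4045]
tcp_rot: [-1.998, -2.424, 0.0]
wrist_force: [-0.5, -0.1, 0.7]
width: 0.997
grip_force: 0.0
```

View pics/w1c.png

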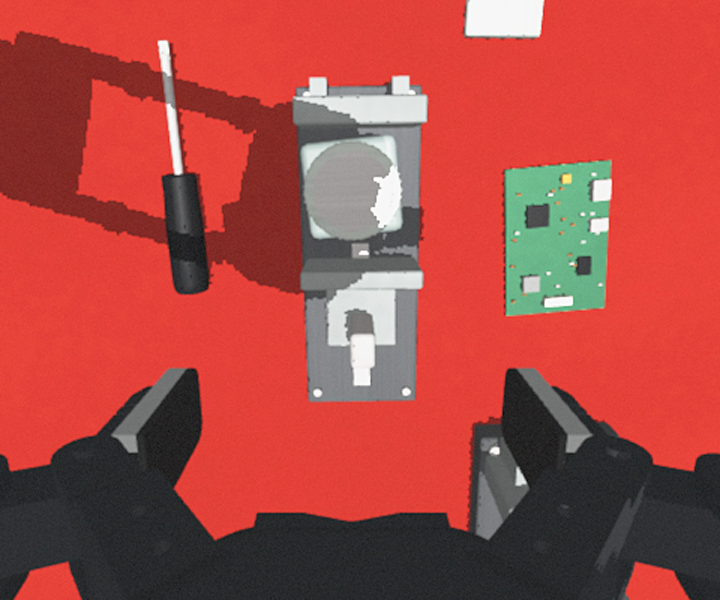

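The wrist view shows the vice from above with its +y end up. The cap centre is at view (353,190), the post top at about (362,350), the fixed jaw's top edges at rows 97 to 122, and the movable plate's top at rows 272 to 288. The pip is probably hidden in the glare at (388,195).

```bash
python3 - <<'E'
from h import *
o=lambda x,y:(80+x/1.5,y/1.5)
P=lambda x,y,z:onz("w1",o(x,y),z)
print("cap",P(353,190,.103))
print("cap tri",tri("w1",o(353,190),"scene0",(325,197)),tri("w1",o(353,190),"top0",(322,211)))
for n,a,b,z in(("fixed jaw",(294,97),(427,97),.068),("fj2",(295,122),(426,122),.068),("mov",(302,288),(422,288),.065),("bed end",(306,402),(415,400),.018)):
    p,q=P(*a,z),P(*b,z);d=q-p;print(n,(p+q)/2,np.hypot(*d[:2]),np.degrees(np.arctan2(d[1],d[0])))
print("post corners",[P(*c,.075) for c in((350,334),(375,334),(373,368),(351,368))])
for e in((362,350),):print("post tri",tri("w1",o(*e),"scene0",(280,229)),tri("w1",o(*e),"top0",(365,202)))
print(Ro.from_rotvec(bot.read_state()["tcp_rot"]).as_matrix().round(3))
im=cv2.imread("pics/w1.png");a=im[205:265,270:370]; b=im[75:175,260:370]
s=cv2.imread("pics/scene0.png")[175:275,240:365]; tp=cv2.imread("pics/top0.png")[170:245,280:400]
cv2.imwrite("pics/m.png",np.vstack([np.hstack([cv2.resize(b,(400,300)),cv2.resize(a,(400,300))]),np.hstack([cv2.resize(s,(400,300)),cv2.resize(tp,(400,300))])]))
E
```

```text
cap [0.50595277 0.02513791 0.103     ]
cap tri [0.50596678 0.02526597 0.10392219] [0.50623796 0.02440268 0.09854196]
fixed jaw [0.50069588 0.07472554 0.068     ] 0.07570555516659054 11.041030505607065
fj2 [0.50334944 0.06147327 0.068     ] 0.07548621811743436 11.041676397215538
mov [ 0.52391746 -0.03613284  0.065     ] 0.07605000361448946 11.046404983114481
bed end [ 0.54406338 -0.13745137  0.018     ] 0.08474244953586806 12.207803997188838
post corners [array([ 0.5216859 , -0.06435545,  0.075     ]), array([ 0.53711358, -0.06134324,  0.075     ]), array([ 0.5405631 , -0.08421174,  0.075     ]), array([ 0.5267278 , -0.08691333,  0.075     ])]
post tri [ 0.53210662 -0.07351011  0.07154126] [ 0.52921219 -0.07399139  0.07237287]
[[-0.191  0.982 -0.   ]
 [ 0.982  0.191 -0.   ]
 [-0.    -0.    -1.   ]]
```

View pics/m.png

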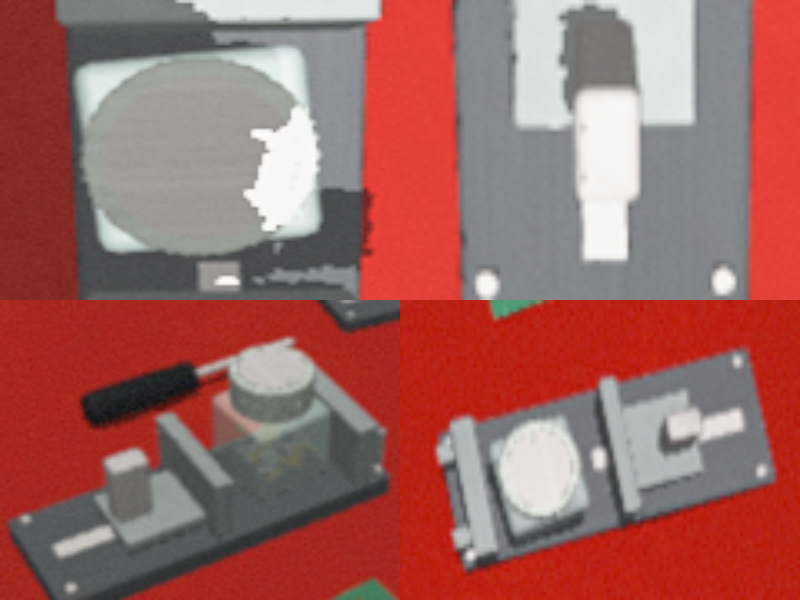

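```bash
python3 -m jog '[{"dx":-26.5,"dy":3.1,"dz":0,"ax":0,"ay":0,"az":0},{"dx":-26.5,"dy":3.1,"dz":0,"ax":0,"ay":0,"az":0},{"dx":0,"dy":0,"dz":20,"ax":0,"ay":0,"az":0},{"dx":0,"dy":0,"dz":24,"ax":0,"ay":0,"az":0},{"dx":0,"dy":0,"dz":24,"ax":0,"ay":0,"az":0},{"dx":0,"dy":0,"dz":24,"ax":0,"ay":0,"az":0},{"dx":0,"dy":0,"dz":0,"ax":0,"ay":0,"az":0},{"dx":0,"dy":0,"dz":0,"ax":0,"ay":0,"az":0},{"dx":0,"dy":0,"dz":0,"ax":0,"ay":0,"az":0}]'
python3 - <<'E'
from h import *
snap("wrist","w2")
im=cv2.imread("pics/w2.png"); cv2.imwrite("pics/w2b.png",cv2.resize(im[:,80:560],(720,600),interpolation=cv2.INTER_CUBIC))
E
```

```text
time: 3.92
tool_pos: [0.5325, -0.074, 0.3139]
tcp_rot: [1.994, 2.426, 0.001]
wrist_force: [-0.1, 0.3, 0.2]
width: 1.001
grip_force: 0.0
```

View pics/w2b.png

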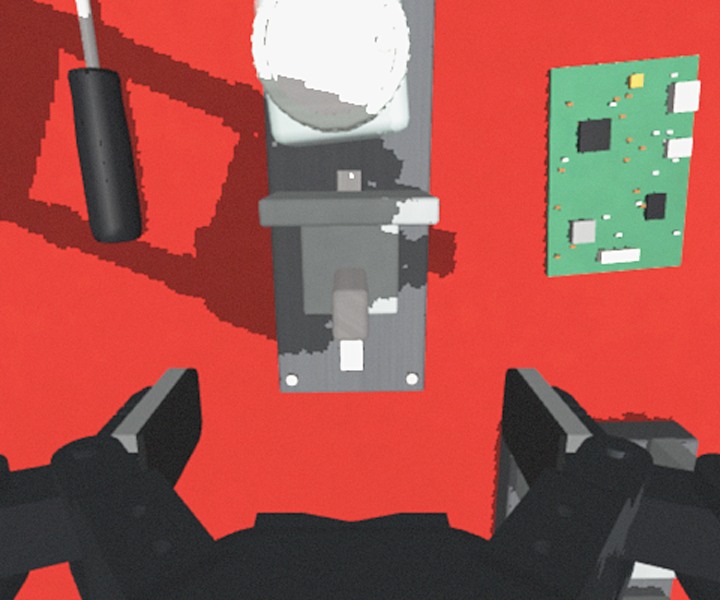

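The post top is now at about view (351,315), the cap centre at (331,52), and a small round pip mark at about (378,43). I'll triangulate and enlarge the pip.

```bash
python3 - <<'E'
from h import *
o=lambda x,y:(80+x/1.5,y/1.5)
P=lambda f,x,y,z:onz(f,o(x,y),z)
print("post rear edge tri",tri("w1",o(362,368),"w2",o(351,338)))
print("post rear@.075",P("w2",351,338,.075),"front",P("w2",351,290,.075), "L/R",P("w2",334,330,.075),P("w2",368,330,.075))
c=P("w2",331,52,.103);p=P("w2",378,43,.104);d=p-c
print("cap",c,"cap bot rim",P("w2",331,132,.103),"pip",np.hypot(*d[:2]),np.degrees(np.arctan2(d[1],d[0])))
print("jar front corners",[P("w2",x,y,.076) for x,y in((274,143),(409,130))])
im=cv2.imread("pics/w2.png")[0:100,240:370]; g=cv2.convertScaleAbs(im,alpha=2.5,beta=-380)
cv2.imwrite("pics/w2z.png",np.hstack([cv2.resize(g,(400,308)),cv2.resize(cv2.convertScaleAbs(cv2.imread("pics/scene0.png")[180:240,295:355],alpha=2,beta=-200),(308,308))]))
E
```

```text
post rear edge tri [ 0.53254321 -0.07944041  0.08874081]
post rear@.075 [ 0.53393189 -0.0842631   0.075     ] front [ 0.52969973 -0.06285417  0.075     ] L/R [ 0.52592168 -0.08205392  0.075     ] [ 0.54050103 -0.07917866  0.075     ]
cap [0.50608578 0.02259188 0.103     ] cap bot rim [ 0.51068752 -0.00203016  0.103     ] pip 0.015534698599783249 20.475985456209006
jar front corners [array([ 0.48822012, -0.00958127,  0.076     ]), array([0.53935214, 0.00551378, 0.076     ])]
```

View pics/w2z.png

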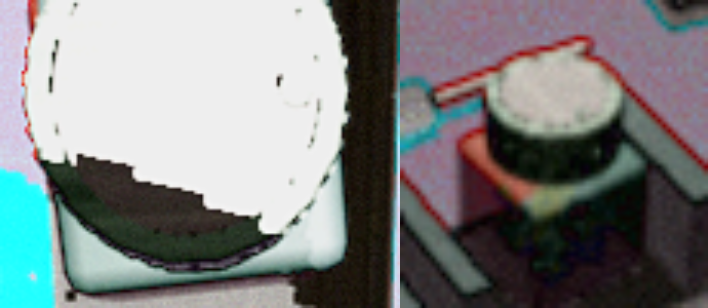

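The pip ring is at zoom (293,90), which puts it at about 20° in world yaw. The jar is at about 16° and the vice at about 11°. Next I descend on the post and grip it.

```bash
python3 -m jog '[{"dx":0,"dy":0,"dz":20,"ax":0,"ay":0,"az":0},{"dx":0,"dy":0,"dz":20,"ax":0,"ay":0,"az":0},{"dx":0,"dy":0,"dz":20,"ax":0,"ay":0,"az":0},{"dx":0,"dy":0,"dz":20,"ax":0,"ay":0,"az":0},{"dx":0,"dy":0,"dz":14,"ax":0,"ay":0,"az":0},{"dx":0,"dy":0,"dz":8,"ax":0,"ay":0,"az":0},{"dx":0,"dy":0,"dz":0,"ax":0,"ay":0,"az":0},{"dx":0,"dy":0,"dz":0,"ax":0,"ay":0,"az":0}]'
python3 -m jog '[{"dx":0,"dy":0,"dz":0,"ax":0,"ay":0,"az":0},{"dx":0,"dy":0,"dz":0,"ax":0,"ay":0,"az":0},{"dx":0,"dy":0,"dz":0,"ax":0,"ay":0,"az":0},{"dx":0,"dy":0,"dz":0,"ax":0,"ay":0,"az":0},{"dx":0,"dy":0,"dz":0,"ax":0,"ay":0,"az":0},{"dx":0,"dy":0,"dz":0,"ax":0,"ay":0,"az":0},{"dx":0,"dy":0,"dz":0,"ax":0,"ay":0,"az":0},{"dx":0,"dy":0,"dz":0,"ax":0,"ay":0,"az":0},{"dx":0,"dy":0,"dz":0,"ax":0,"ay":0,"az":0},{"dx":0,"dy":0,"dz":0,"ax":0,"ay":0,"az":0},{"dx":0,"dy":0,"dz":0,"ax":0,"ay":0,"az":0},{"dx":0,"dy":0,"dz":0,"ax":0,"ay":0,"az":0}]' 0 90
```

```text
time: 4.63
tool_pos: [0.5327, -0.074, 0.2119]
tcp_rot: [1.993, 2.427, 0.001]
wrist_force: [-0.2, 0.5, 0.6]
width: 1.0
grip_force: 0.0
time: 5.63
tool_pos: [0.5321, -0.0739, 0.2111]
tcp_rot: [1.993, 2.428, 0.0]
wrist_force: [-1.7, 0.2, 5.1]
width: 0.177
grip_force: 88.0
```

```bash
python3 -m jog '[{"dx":3,"dy":0,"dz":0,"ax":0,"ay":0,"az":0},{"dx":3,"dy":0,"dz":0,"ax":0,"ay":0,"az":0},{"dx":3,"dy":0,"dz":0,"ax":0,"ay":0,"az":0},{"dx":3,"dy":0,"dz":0,"ax":0,"ay":0,"az":0},{"dx":3,"dy":0,"dz":0,"ax":0,"ay":0,"az":0},{"dx":3,"dy":0,"dz":0,"ax":0,"ay":0,"az":0},{"dx":3,"dy":0,"dz":0,"ax":0,"ay":0,"az":0},{"dx":3,"dy":0,"dz":0,"ax":0,"ay":0,"az":0},{"dx":2,"dy":0,"dz":0,"ax":0,"ay":0,"az":0}]'
python3 -m jog '[{"dx":1.5,"dy":0,"dz":0,"ax":0,"ay":0,"az":0},{"dx":1.5,"dy":0,"dz":0,"ax":0,"ay":0,"az":0}]'
python3 -m jog '[{"dx":1.5,"dy":0,"dz":0,"ax":0,"ay":0,"az":0},{"dx":0,"dy":0,"dz":0,"ax":0,"ay":0,"az":0}]'
```

```text
time: 6.38
tool_pos: [0.5273, -0.0508, 0.2112]
tcp_rot: [1.988, 2.426, -0.005]
wrist_force: [-0.3, -15.2, 2.8]
width: 0.175
grip_force: 87.7
time: 6.55
tool_pos: [0.5267, -0.0481, 0.2112]
tcp_rot: [1.988, 2.426, -0.006]
wrist_force: [-0.8, -15.6, 3.3]
width: 0.173
grip_force: 87.7
time: 6.72
tool_pos: [0.5264, -0.0465, 0.2112]
tcp_rot: [1.989, 2.426, -0.005]
wrist_force: [-0.4, -14.1, 2.6]
width: 0.176
grip_force: 87.7
```

```bash
python3 -m jog '[{"dx":1.5,"dy":0,"dz":0,"ax":0,"ay":0,"az":0},{"dx":0.5,"dy":0,"dz":0,"ax":0,"ay":0,"az":0}]'
python3 -m jog '[{"dx":1,"dy":0,"dz":0,"ax":0,"ay":0,"az":0},{"dx":1,"dy":0,"dz":0,"ax":0,"ay":0,"az":0}]'
python3 -m jog '[{"dx":1,"dy":0,"dz":0,"ax":0,"ay":0,"az":0},{"dx":0,"dy":0,"dz":0,"ax":0,"ay":0,"az":0}]'
```

```text
time: 6.88
tool_pos: [0.526, -0.0446, 0.2112]
tcp_rot: [1.989, 2.426, -0.006]
wrist_force: [-1.2, -16.3, 3.2]
width: 0.178
grip_force: 87.7
time: 7.05
tool_pos: [0.5257, -0.0429, 0.2112]
tcp_rot: [1.988, 2.426, -0.006]
wrist_force: [-0.5, -16.5, 3.6]
width: 0.173
grip_force: 87.8
time: 7.22
tool_pos: [0.5254, -0.0418, 0.2112]
tcp_rot: [1.988, 2.426, -0.006]
wrist_force: [-2.2, -15.6, 2.8]
width: 0.177
grip_force: 87.8
```

```bash
python3 -m jog '[{"dx":1,"dy":0,"dz":0,"ax":0,"ay":0,"az":0},{"dx":1,"dy":0,"dz":0,"ax":0,"ay":0,"az":0}]'
python3 -m jog '[{"dx":1,"dy":0,"dz":0,"ax":0,"ay":0,"az":0},{"dx":0,"dy":0,"dz":0,"ax":0,"ay":0,"az":0}]'
python3 - <<'E'
from h import *
snap("top","top1");snap("scene","scene1");snap("wrist","w3")
a=cv2.imread("pics/top1.png")[170:250,270:400];b=cv2.imread("pics/scene1.png")[175:275,240:365]
cv2.imwrite("pics/m2.png",np.vstack([np.hstack([cv2.resize(a,(400,246)),cv2.resize(b,(400,246))]),cv2.resize(cv2.imread("pics/w3.png")[:220],(800,275))]))
E
```

```text
time: 7.38
tool_pos: [0.5253, -0.0411, 0.2112]
tcp_rot: [1.985, 2.425, -0.009]
wrist_force: [0.8, -27.3, 0.3]
width: 0.175
grip_force: 87.5
time: 7.55
tool_pos: [0.5252, -0.0409, 0.2112]
tcp_rot: [1.985, 2.424, -0.01]
wrist_force: [1.0, -27.7, 1.1]
width: 0.179
grip_force: 87.7
```

View pics/m2.png

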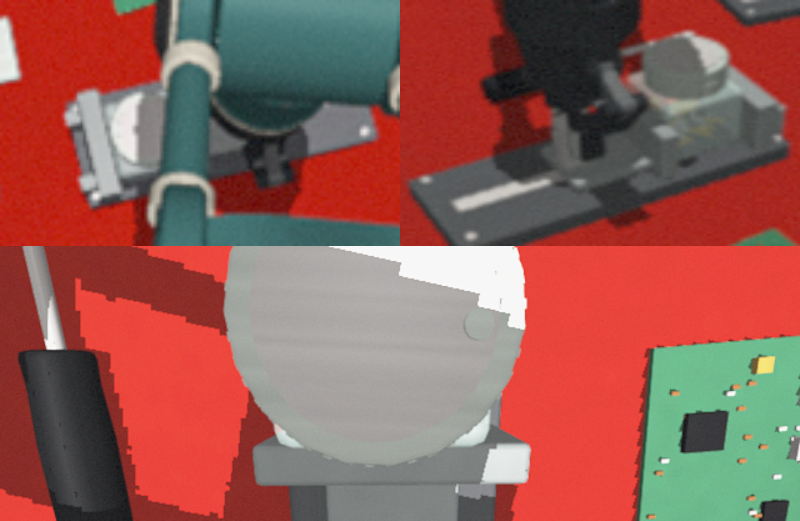

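The jaw is stopped hard, with the force up from 16 to 28 N. The jar is square behind the movable plate in the wrist view, and the pip is visible at wrist pixel (382,62). I press a touch more, hold, and compute the cap and pip positions.

```bash
python3 -m jog '[{"dx":0.7,"dy":0,"dz":0,"ax":0,"ay":0,"az":0},{"dx":0,"dy":0,"dz":0,"ax":0,"ay":0,"az":0},{"dx":0,"dy":0,"dz":0,"ax":0,"ay":0,"az":0},{"dx":0,"dy":0,"dz":0,"ax":0,"ay":0,"az":0},{"dx":0,"dy":0,"dz":0,"ax":0,"ay":0,"az":0}]'
python3 - <<'E'
from h import *
img=np.load("pics/w3.npz")["img"]
p=onz("w3",(382.4,61.6),.104)
print("pip",p, "L",onz("w3",(181,56),.103),"R",onz("w3",(421,56),.103))
print("bottom",onz("w3",(300.8,175),.103), "fixed jaw-derived origin .5088 .0340")
print("plate rear/front top edge",onz("w3",(205,189),.065),onz("w3",(423,189),.065))
print("jar front corners w3", onz("w3",(218,157),.076),onz("w3",(395,157),.076))
E
```

```text
time: 8.12
tool_pos: [0.5252, -0.0408, 0.2112]
tcp_rot: [1.985, 2.424, -0.011]
wrist_force: [1.8, -29.6, -1.2]
width: 0.174
grip_force: 87.6
pip [0.5238234  0.03516579 0.104     ] L [0.48168487 0.02790718 0.103     ] R [0.53176686 0.03800771 0.103     ]
bottom [0.51152841 0.00749583 0.103     ] fixed jaw-derived origin .5088 .0340
plate rear/front top edge [ 0.47946138 -0.01273932  0.065     ] [0.55502336 0.00248478 0.065     ]
jar front corners w3 [0.48531776 0.00194312 0.076     ] [0.53934333 0.01283094 0.076     ]
```

```bash
python3 -m jog '[{"dx":0,"dy":0,"dz":0,"ax":0,"ay":0,"az":0},{"dx":0,"dy":0,"dz":0,"ax":0,"ay":0,"az":0},{"dx":0,"dy":0,"dz":0,"ax":0,"ay":0,"az":0},{"dx":0,"dy":0,"dz":0,"ax":0,"ay":0,"az":0},{"dx":0,"dy":0,"dz":0,"ax":0,"ay":0,"az":0},{"dx":0,"dy":0,"dz":0,"ax":0,"ay":0,"az":0},{"dx":0,"dy":0,"dz":0,"ax":0,"ay":0,"az":0},{"dx":0,"dy":0,"dz":0,"ax":0,"ay":0,"az":0},{"dx":0,"dy":0,"dz":0,"ax":0,"ay":0,"az":0},{"dx":0,"dy":0,"dz":0,"ax":0,"ay":0,"az":0}]' 1
python3 -m jog '[{"dx":0,"dy":0,"dz":-20,"ax":0,"ay":0,"az":0},{"dx":0,"dy":0,"dz":-25,"ax":0,"ay":0,"az":0},{"dx":0,"dy":0,"dz":-25,"ax":0,"ay":0,"az":0},{"dx":0,"dy":0,"dz":-25,"ax":0,"ay":0,"az":0},{"dx":0,"dy":0,"dz":-25,"ax":0,"ay":0,"az":0},{"dx":0,"dy":0,"dz":-20,"ax":0,"ay":0,"az":0},{"dx":0,"dy":0,"dz":0,"ax":0,"ay":0,"az":0},{"dx":0,"dy":0,"dz":0,"ax":0,"ay":0,"az":0}]'
python3 - <<'E'
from h import *
snap("wrist","w4")
im=cv2.imread("pics/w4.png"); cv2.imwrite("pics/w4b.png",cv2.resize(im[:260,140:500],(800,578),interpolation=cv2.INTER_CUBIC))
E
```

```text
time: 8.95
tool_pos: [0.5243, -0.0353, 0.2107]
tcp_rot: [1.993, 2.428, 0.0]
wrist_force: [0.7, -0.4, -0.3]
width: 0.999
grip_force: 0.0
time: 9.62
tool_pos: [0.5248, -0.0355, 0.3522]
tcp_rot: [1.992, 2.426, 0.003]
wrist_force: [-0.1, 0.1, 0.4]
width: 1.004
grip_force: 0.0
```

View pics/w4b.png

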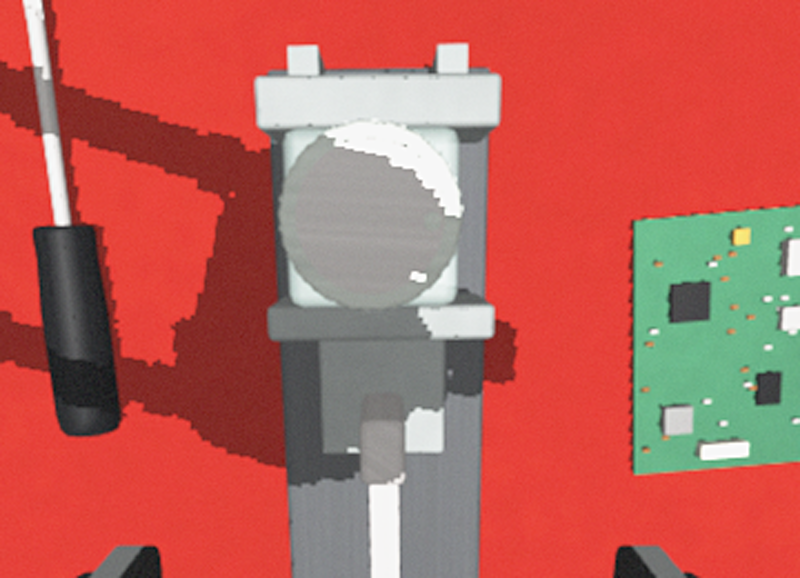

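The jar stands square between the closed jaws. The cap outline spans view x 280–463 and y 120–308, centred at about (371,213), and the pip is faint at about (437,222).

```bash
python3 - <<'E'
from h import *
o=lambda x,y:(140+x*.45,y*.45)
P=lambda x,y,z:onz("w4",o(x,y),z)
c=P(371,213,.103);print("cap",c,"L",P(280,213,.103),"R",P(463,213,.103),"T",P(371,121,.103),"B",P(371,308,.103))
print("tri",tri("w4",o(371,213),"w3",(300.8,56)))
d=P(437,222,.104)-c;print(np.hypot(*d[:2]),np.degrees(np.arctan2(d[1],d[0])))
s=bot.read_state();R=Ro.from_rotvec(s["tcp_rot"]).as_matrix()
g=np.array([.5068,.0332,.245])
for t in(c,g): t=np.r_[t[:2],.245];print(1e3*R.T@(t-s["tool_pos"]))
E
```

```text
cap [0.5065788  0.03383009 0.103     ] L [0.48153146 0.02885006 0.103     ] R [0.5319224  0.03886902 0.103     ] T [0.50202124 0.05744531 0.103     ] B [0.51159209 0.00785351 0.103     ]
tri [0.50628984 0.03391155 0.09432093]
0.018669835326200857 3.7315820523935224
[ 71.37913419  -3.78546681 105.53371491]
[ 70.7180507   -3.69107501 105.53380607]
```

```bash
python3 -m jog '[{"dx":25,"dy":-1.3,"dz":0,"ax":0,"ay":0,"az":0},{"dx":25,"dy":-1.2,"dz":0,"ax":0,"ay":0,"az":0},{"dx":21,"dy":-1.2,"dz":0,"ax":0,"ay":0,"az":0},{"dx":0,"dy":0,"dz":10,"ax":0,"ay":0,"az":0},{"dx":0,"dy":0,"dz":20,"ax":0,"ay":0,"az":0},{"dx":0,"dy":0,"dz":20,"ax":0,"ay":0,"az":0},{"dx":0,"dy":0,"dz":20,"ax":0,"ay":0,"az":0},{"dx":0,"dy":0,"dz":20,"ax":0,"ay":0,"az":0},{"dx":0,"dy":0,"dz":10,"ax":0,"ay":0,"az":0},{"dx":0,"dy":0,"dz":5,"ax":0,"ay":0,"az":0},{"dx":0,"dy":0,"dz":0,"ax":0,"ay":0,"az":0},{"dx":0,"dy":0,"dz":0,"ax":0,"ay":0,"az":0}]'
python3 -m jog '[{"dx":0,"dy":0,"dz":0,"ax":0,"ay":0,"az":0},{"dx":0,"dy":0,"dz":0,"ax":0,"ay":0,"az":0},{"dx":0,"dy":0,"dz":0,"ax":0,"ay":0,"az":0},{"dx":0,"dy":0,"dz":0,"ax":0,"ay":0,"az":0},{"dx":0,"dy":0,"dz":0,"ax":0,"ay":0,"az":0},{"dx":0,"dy":0,"dz":0,"ax":0,"ay":0,"az":0},{"dx":0,"dy":0,"dz":0,"ax":0,"ay":0,"az":0},{"dx":0,"dy":0,"dz":0,"ax":0,"ay":0,"az":0},{"dx":0,"dy":0,"dz":0,"ax":0,"ay":0,"az":0},{"dx":0,"dy":0,"dz":0,"ax":0,"ay":0,"az":0}]' 0 60
```

```text
time: 10.67
tool_pos: [0.507, 0.0333, 0.2456]
tcp_rot: [-1.994, -2.428, 0.0]
wrist_force: [0.1, 0.3, -0.2]
width: 1.001
grip_force: 0.0
time: 11.5
tool_pos: [0.5072, 0.0334, 0.2471]
tcp_rot: [1.993, 2.427, 0.001]
wrist_force: [-3.0, -1.2, 5.7]
width: 0.589
grip_force: 61.3
```

```bash
python3 -m jog '[{"dx":0,"dy":0,"dz":0,"ax":0,"ay":0,"az":-4},{"dx":0,"dy":0,"dz":0,"ax":0,"ay":0,"az":-4},{"dx":0,"dy":0,"dz":0,"ax":0,"ay":0,"az":-4},{"dx":0,"dy":0,"dz":0,"ax":0,"ay":0,"az":-4},{"dx":0,"dy":0,"dz":0,"ax":0,"ay":0,"az":-4}]'
python3 -m jog '[{"dx":0,"dy":0,"dz":0,"ax":0,"ay":0,"az":-4},{"dx":0,"dy":0,"dz":0,"ax":0,"ay":0,"az":-4},{"dx":0,"dy":0,"dz":0,"ax":0,"ay":0,"az":-4},{"dx":0,"dy":0,"dz":0,"ax":0,"ay":0,"az":-4},{"dx":0,"dy":0,"dz":0,"ax":0,"ay":0,"az":-4}]'
python3 - <<'E'
from h import *
s=bot.read_state();R=Ro.from_rotvec(s["tcp_rot"]).as_matrix()
print("yaw",np.degrees(np.arctan2(R[1,0],R[0,0])),"tilt",R[:,2],s["torque"])
snap("wrist","w5");cv2.imwrite("pics/w5b.png",cv2.resize(cv2.imread("pics/w5.png")[120:400,160:480],(640,560)))
E
```

```text
time: 11.92
tool_pos: [0.5073, 0.0335, 0.2472]
tcp_rot: [1.537, 2.738, 0.002]
wrist_force: [-2.1, 0.7, 5.5]
width: 0.586
grip_force: 61.4
time: 12.33
tool_pos: [0.5072, 0.0335, 0.2472]
tcp_rot: [1.038, 2.964, 0.001]
wrist_force: [-2.6, -1.3, 6.0]
width: 0.591
grip_force: 61.4
yaw 141.38432340805502 tilt [ 1.37639584e-03  3.00548662e-04 -9.99999008e-01] [ 0.07868535  0.39327463 -0.12713882]
```

View pics/w5b.png

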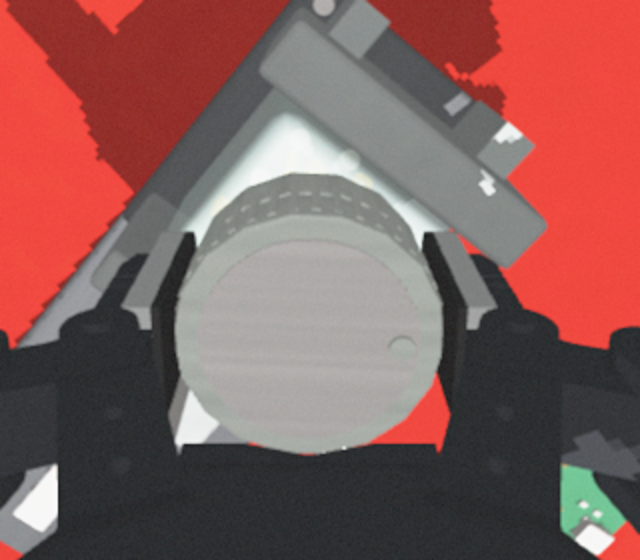

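The cap turns with the gripper: the pip is at zoom (402,346), near the right finger, with the cap face centre at about (309,345). I'll compute the pip angle.

```bash
python3 - <<'E'
from h import *
P=lambda x,y:onz("w5",(160+x/2,120+y/2),.103)
p=P(402,346)
for c in(P(309,345),(P(176,335)+P(442,335))/2,np.array([.507,.0335,0]),np.array([.5062,.034,0])):
    d=p-c;print(c,np.hypot(*d[:2]),np.degrees(np.arctan2(d[1],d[0]))-11.2)
E
```

```text
[0.50894589 0.03279175 0.103     ] 0.017687630060486424 39.44393897353612
[0.50728653 0.0341289  0.103     ] 0.01783375534765681 32.58117789514371
[0.507  0.0335 0.    ] 0.018477534452289515 33.374402435554714
[0.5062 0.034  0.    ] 0.01871899437978336 30.564537262688372
```

```bash
python3 -m jog '[{"dx":0,"dy":0,"dz":0,"ax":0,"ay":0,"az":-3},{"dx":0,"dy":0,"dz":0,"ax":0,"ay":0,"az":-3},{"dx":0,"dy":0,"dz":0,"ax":0,"ay":0,"az":-3},{"dx":0,"dy":0,"dz":0,"ax":0,"ay":0,"az":-3},{"dx":0,"dy":0,"dz":0,"ax":0,"ay":0,"az":-3},{"dx":0,"dy":0,"dz":0,"ax":0,"ay":0,"az":-3},{"dx":0,"dy":0,"dz":0,"ax":0,"ay":0,"az":-2},{"dx":0,"dy":0,"dz":0,"ax":0,"ay":0,"az":0}]'
python3 -c "from h import *;s=bot.read_state();print(s['torque'])"
python3 -m jog '[{"dx":0,"dy":0,"dz":0,"ax":0,"ay":0,"az":-3},{"dx":0,"dy":0,"dz":0,"ax":0,"ay":0,"az":-3},{"dx":0,"dy":0,"dz":0,"ax":0,"ay":0,"az":-3},{"dx":0,"dy":0,"dz":0,"ax":0,"ay":0,"az":-3}]'
python3 -c "from h import *;s=bot.read_state();print(s['torque'])"
python3 -m jog '[{"dx":0,"dy":0,"dz":0,"ax":0,"ay":0,"az":-3},{"dx":0,"dy":0,"dz":0,"ax":0,"ay":0,"az":-3},{"dx":0,"dy":0,"dz":0,"ax":0,"ay":0,"az":-2},{"dx":0,"dy":0,"dz":0,"ax":0,"ay":0,"az":0},{"dx":0,"dy":0,"dz":0,"ax":0,"ay":0,"az":0}]'
python3 - <<'E'
from h import *
s=bot.read_state();print(s['torque'])
snap("wrist","w6");cv2.imwrite("pics/w6b.png",cv2.resize(cv2.imread("pics/w6.png")[120:400,160:480],(640,560)))
E
```

```text
time: 13.05
tool_pos: [0.5069, 0.0335, 0.2474]
tcp_rot: [0.511, 3.1, 0.0]
wrist_force: [-5.4, -0.4, 9.3]
width: 0.59
grip_force: 61.7
[ 0.01273127  0.77699827 -0.01137453]
time: 13.38
tool_pos: [0.507, 0.0333, 0.2479]
tcp_rot: [0.182, 3.136, -0.001]
wrist_force: [-7.1, -1.8, 12.6]
width: 0.59
grip_force: 62.1
[-0.23139152  0.94875127 -0.1001617 ]
time: 13.8
tool_pos: [0.507, 0.0332, 0.248]
tcp_rot: [-0.034, 3.141, -0.001]
wrist_force: [-6.8, -2.3, 14.1]
width: 0.59
grip_force: 62.1
[-0.23439909  1.11015571  0.02677442]
```

View pics/w6b.png

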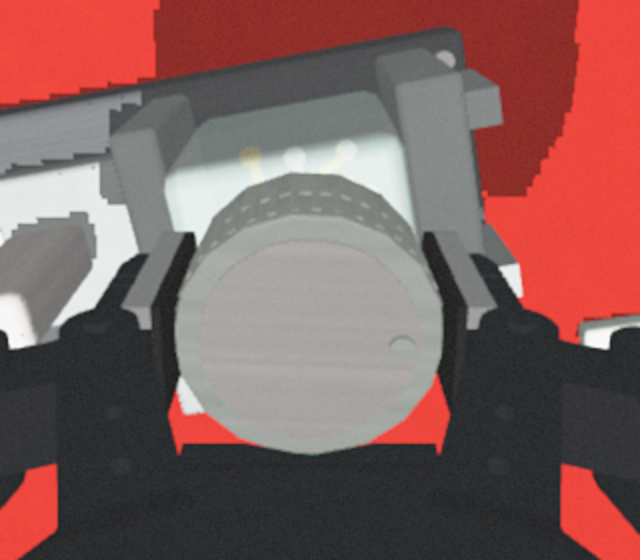

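There is no slip: the pip is still at (402,346), so the cap is at about 74°. The twisting moment has gone and the gasket pushes up. I lift slowly.

```bash
python3 -m jog '[{"dx":0,"dy":0,"dz":-1.5,"ax":0,"ay":0,"az":0},{"dx":0,"dy":0,"dz":-1.5,"ax":0,"ay":0,"az":0},{"dx":0,"dy":0,"dz":0,"ax":0,"ay":0,"az":0}]'
python3 -m jog '[{"dx":0,"dy":0,"dz":-1.5,"ax":0,"ay":0,"az":0},{"dx":0,"dy":0,"dz":-1.5,"ax":0,"ay":0,"az":0},{"dx":0,"dy":0,"dz":0,"ax":0,"ay":0,"az":0}]'
```

```text
time: 14.1
tool_pos: [0.5068, 0.0332, 0.2496]
tcp_rot: [-0.034, 3.141, -0.001]
wrist_force: [-3.5, -1.9, 7.0]
width: 0.588
grip_force: 62.9
time: 14.35
tool_pos: [0.5067, 0.0333, 0.2515]
tcp_rot: [0.034, -3.141, 0.001]
wrist_force: [-2.5, -2.3, 0.1]
width: 0.591
grip_force: 62.5
```

```bash
python3 -m jog '[{"dx":0,"dy":0,"dz":-3,"ax":0,"ay":0,"az":0},{"dx":0,"dy":0,"dz":-3,"ax":0,"ay":0,"az":0},{"dx":0,"dy":0,"dz":-3,"ax":0,"ay":0,"az":0},{"dx":0,"dy":0,"dz":-3,"ax":0,"ay":0,"az":0},{"dx":0,"dy":0,"dz":-3,"ax":0,"ay":0,"az":0},{"dx":0,"dy":0,"dz":-3,"ax":0,"ay":0,"az":0},{"dx":0,"dy":0,"dz":-3,"ax":0,"ay":0,"az":0},{"dx":0,"dy":0,"dz":0,"ax":0,"ay":0,"az":0},{"dx":0,"dy":0,"dz":0,"ax":0,"ay":0,"az":0},{"dx":0,"dy":0,"dz":0,"ax":0,"ay":0,"az":0},{"dx":0,"dy":0,"dz":0,"ax":0,"ay":0,"az":0},{"dx":0,"dy":0,"dz":0,"ax":0,"ay":0,"az":0}]'
python3 - <<'E'
from h import *
snap("scene","s2");snap("wrist","w7")
cv2.imwrite("pics/f.png",np.hstack([cv2.resize(cv2.imread("pics/s2.png")[150:290,230:380],(400,373)),cv2.resize(cv2.imread("pics/w7.png")[100:400,150:480],(400,373))]))
E
```

```text
time: 15.35
tool_pos: [0.5067, 0.0334, 0.2724]
tcp_rot: [0.033, -3.141, -0.0]
wrist_force: [0.2, 0.0, -0.8]
width: 0.589
grip_force: 62.4
```

View pics/f.png

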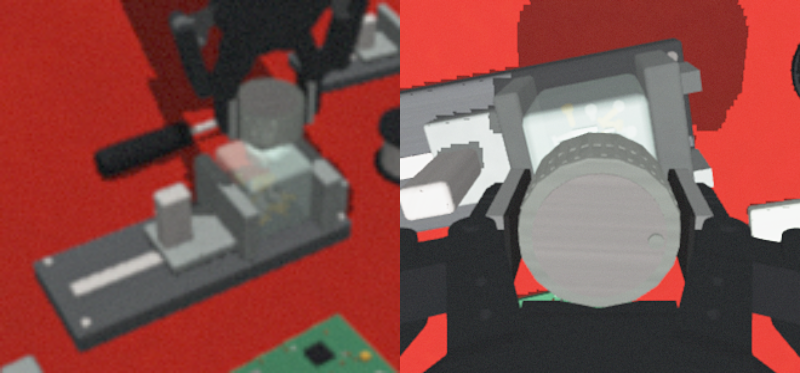

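The cap, at (270,110) in the left panel, is held level above the jar. The jar stands clamped at (275,190), so I'm handing in.

```bash
python3 -c "from workcell import bot;print(bot.finish_job())"
```

```text
the job is handed in; nothing more can be done
None
```

The job is handed in: the jar is clamped square in the vice, the cap was turned about 80° and came free, and it is held level about 25 mm above its seat, centred over the jar; no verdict was returned.

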